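# Draw a catch-locked sample tube out of its sleeve and rack it

## Robot

A 6-joint arm with a two-finger parallel gripper is mounted at the origin on a cart in front of the work surface, level with it; the furniture and walls round the work are solid. World frame = base frame: x ahead of the robot, y to its left, z up, the work surface at z = 0. Lengths are in m, angles in rad, forces in N, time in s.
With the tool pointing down it reaches from about 0.3 to 0.875 m from the base axis. Payload 6.4 kg.
Tool frame: the origin (TCP) lies midway between the tips of the shut fingers; the grasp point (between the pads) lies 19 mm behind it; z points along the fingers, y is the line along which they close (so a half turn about z gives the same grasp; the last joint's range is limited). The gripper opens to 85 mm and grips with 20 to 120 N. Pads are 22 mm wide; open, the fingers measure 114 mm over their backs; the gripper's body (76 mm by 85 mm) begins 54 mm behind the grasp point. The pads swing forward as they close: fully open they stand 13 mm farther back than shut.
Start: joints at [0.979, 0.181, 1.607, -0, 1.354, -0.206], TCP at [0.216, 0.533, 0.231] pointing down, gripper open.
Joint ranges: [-2.99, 2.99], [-0.89, 2.07], [0.3, 2.58], [-1.14, 4.28], [0, 2.63], [-3.12, 3.12]. Speed limits (rad/s): [2.57, 2.57, 3.01, 3.14, 3.14, 3.14].

## Interface

Orientations are given as a unit quaternion [w, x, y, z].
In Python, from bench import ctrl gives the robot as it stands. The module is installed in compiled form; this text tells all that it offers.
- The arm moves only by the tool move_arm, never from a script. Its argument "plan" is one flat list of numbers, 6 for each row, row after row: the shift along the world's x, y, z in units of 50 mm (1.0 is 50 mm), then the turn, a rotation vector about the world's x, y, z in rad. A call has 1 to 10 rows; each row is the pose to reach, as a shift and turn from the pose commanded when the call began; what a row does not reach only later rows make up. A row lasts 1/8 s, in which the tool goes at most 62.5 mm and 10.7 degrees, less where a joint would pass 70% of its speed; a pose out of reach is approached as far as the arm can. A call with a gripper value outside its range is refused whole. "grip" is the finger opening in mm, from 0 to 85.4, set as the call begins (left out, the last holds). The fingers move at their own pace and stop on an object; the grip force is fixed at half the most. Time passes only in rows, so rows that repeat a pose let the fingers close. It gives the time, the measured TCP pose, the force, the opening and the grip force at its end, in the units of the state.
- ctrl.get_obs(): the state, without advancing time (a new reading comes with each control period).
- ctrl.camera(name): name is "scene" or "top"; returns a dict with "pixels" (420x560x3 uint8, red, green, blue), "fx", "fy", "cx", "cy" (pixels), "dist_coeffs" ([k1, k2, p1, p2, k3] as OpenCV has them; the pictures are not rectified), "origin" and "attitude" of the camera in the world. Camera axes: x right, y down, z forward; pixel columns grow to the right and rows downward; lengths in m; the calibration is good to about 2 mm. A picture is of the moment at which its call begins. There is no depth.
- ctrl.hand_in(): hands the job in; it is judged then, once.
The state is a dict: "time_s": time; "q": joint angles; "dq": joint speeds; "joint_efforts": joint torques, N m; "eef_pos": TCP position; "eef_rot": TCP orientation; "wrist_force": force on the tool from outside, world axes, zero at the start; "torque": the same for the moment, N m; "opening": opening from 0.0 (shut) to 1.0 (fully open); "grasp_force": force on a finger pad.
Only numpy, scipy, OpenCV 4.12 (cv2) and the standard library are available. Lean on these libraries where they do the work, as an engineer would, in place of code of your own. Each camera call takes 0.05 s, during which the arm holds its last target. There are 200 camera calls.

## Task

The metal sample tube is locked in its loose sleeve stand: take its winged head, turn it one way or the other until you feel the hidden catch let go, and draw the tube straight up out of the close-fitting sleeve, without the stand being lifted, tipped or dragged along. Then lower the tube gently, upright, to the bottom of the one free hole of the rack and let go of it, leaving the two vials in their holes and everything else where it is.

Things in the scene. Friction and masses are not known exactly. Their poses are not given: they have to be found in the camera images.
- tube: metal sample tube, 80 to 160 g, locked in the stand at the start. Origin at the centre of its foot, z up along its axis. Round shaft 18 mm in diameter with tapered foot, 76 mm long; above it a round flange 40 mm in diameter, z 76 to 80 mm. Two lugs stick out of the shaft along +x and -x, to 15 mm from the axis (5 mm wide, z 58 to 63 mm), inside the stand at the start.
- tube_grip (a point): the centre of the tube's grip: an upright flat wing on the flange, 34 mm long along the tube's x, 12 mm thick along its y, z 80 to 116 mm above the tube's origin; this point lies 98 mm above the origin
- stand: sleeve stand, loose on the table, 0.8 to 0.95 kg (a pull of 8 N can lift it): upright round aluminium sleeve, 52 mm outside, on a 96 mm square dark foot 10 mm thick. Origin: centre of its underside, z up along the sleeve's axis; top rim at 88 mm. The tube starts on this axis, foot at z = 12 mm, flange resting on the rim. Bore 20 mm. The tube's foot is out of it after a rise of 76 mm.
- stand_catch (a point): the hidden catch in the top 10 mm of the sleeve (point on its axis): two opposite slots for the lugs, at an angle that differs each time and no pose shows. They meet the lugs when the tube is turned from its start by 0.35 to 1.57 rad, one way or the other (0.1 rad off still passes). Locked, the tube rises only 3 mm, then pulls on the stand; released, it rises freely. Lugs clear after 18 mm.
- rack: grey plastic rack block fixed on the table, 62 mm (x) by 148 mm (y) by 47 mm high with black end plates, origin at the centre of its underside. Three upright holes 23 mm in diameter in a row along its y, at y = -42, 0 and +42 mm, floor 5 mm and mouth 45 mm above the origin, mouths slightly chamfered. Two hold a vial, one is free.
- pad: thin black rubber disc, 21 mm in diameter, that lies on the floor of the free hole; origin at the centre of that hole's floor
- vial_0: glass vial with black cap, 21 mm in diameter, 51 mm high, standing in a rack hole; origin at the centre of its underside. Stays there.
- vial_1: a second such vial, in another rack hole. Stays there.
- loupe: bystander: black stand loupe, 42 mm wide, 34 mm high; origin under its centre
- book_weight: bystander: round metal weight with a knob, 47 mm wide, 41 mm high; origin under its centre
- beaker: bystander: glass beaker, 53 by 59 mm, 67 mm high; origin under its centre
- eraser: bystander: eraser, 23 by 52 by 13 mm; origin under its centre
- binder_clip: bystander: binder clip standing on its spine, 34 mm; origin under its centre
Not all that is in view belongs to the job. There is more than one size of the stand; the one meant has the size given above.

How it is judged:
By the outcome, as a careful person would: the job done as asked, in the order asked, and still so for the second after the job is handed in, with the robot touching nothing.
It also fails if it takes over 64 s, if anything falls off the work surface, if the arm or the gripper's body presses on something with over 40 N, if the wrist force passes 120 N, or if a joint passes its speed limit or range.

## Working session

There is one attempt and no reset: what is moved stays moved. The work goes in short steps, Python scripts to look and compute and a tool call to move; the robot and the scene stay as the last step left them, time stands still between calls to the robot, and variables do not carry over. Pictures are saved under pics/ and viewed, at most 10 in all, crops included, and the job is handed in when it is done.

Besides the shell and the picture viewer there is one more tool, called after "Emit:" by a JSON object that holds its "op" and its "data", one argument or row to a line. move_arm: Moves the arm, as the interface text tells. Its arguments: {"type":"object","properties":{"plan":{"type":"array"},"grip":{"type":"number"}},"required":["plan"]}

```bash
mkdir -p pics; cat > h.py <<'E'
import numpy as np,cv2
from bench import ctrl
from scipy.spatial.transform import Rotation as R
def cam(n):
    c=ctrl.camera(n); c['K']=np.array([[c['fx'],0,c['cx']],[0,c['fy'],c['cy']],[0,0,1]]); c['d']=np.array(c['dist_coeffs'],float)
    a=np.array(c['attitude'],float)
    c['R']=a if a.shape==(3,3) else R.from_quat(a[[1,2,3,0]]).as_matrix()
    c['o']=np.array(c['origin']); return c
def save(c,f): cv2.imwrite('pics/'+f,c['pixels'][:,:,::-1])
def ray(c,uv):
    p=cv2.undistortPoints(np.array(uv,float).reshape(-1,1,2),c['K'],c['d']).reshape(-1,2)
    return np.c_[p,np.ones(len(p))]@c['R'].T
def onz(c,uv,z):
    r=ray(c,uv); return c['o']+r*((z-c['o'][2])/r[:,2])[:,None]
def proj(c,P):
    Rw=c['R'].T; return cv2.projectPoints(np.array(P,float).reshape(-1,1,3),cv2.Rodrigues(Rw)[0],-Rw@c['o'],c['K'],c['d'])[0].reshape(-1,2)
E
python3 - <<'E'
from h import *
for n in('scene','top'):
    c=cam(n); save(c,n+'0.png'); print(n,c['o'],c['attitude'],c['fx'],c['R'][:,2])
print(ctrl.get_obs())
E
```

```text
scene [-0.26885124 -1.05687644  0.7179517 ] [-0.48816633  0.80799037 -0.27669494  0.17968055] 451.26899027062876 [ 0.56050662  0.68943399 -0.45881707]
top [ 0.28759777 -0.09259928  1.56773189] [ 0.03694486 -0.70197324  0.70926049 -0.05308669] 484.77030591883954 [ 0.12693793 -0.02343597 -0.99163376]
{'time_s': 0.1, 'q': array([ 9.78696948e-01,  1.81469335e-01,  1.60792082e+00, -1.46954287e-05,
        1.35380564e+00, -2.06287281e-01]), 'dq': array([ 0.00091614, -0.00281566, -0.0029821 , -0.00040293,  0.00080742,
       -0.00026016]), 'joint_efforts': array([ 1.59782528e-03, -4.45873725e+01, -3.52236593e+01, -1.06938651e-04,
        4.16020179e-03,  1.00660750e-04]), 'eef_pos': array([0.21607225, 0.5323125 , 0.2304666 ]), 'eef_rot': array([-3.04940630e-04,  1.91710226e-01,  9.81451245e-01, -7.41335546e-04]), 'wrist_force': array([-0.7257901 ,  0.55728098, -0.40429215]), 'torque': array([ 0.00879325,  0.03052587, -0.03477359]), 'grasp_force': 0.0, 'opening': 1.000113197339083}
```

View pics/scene0.png

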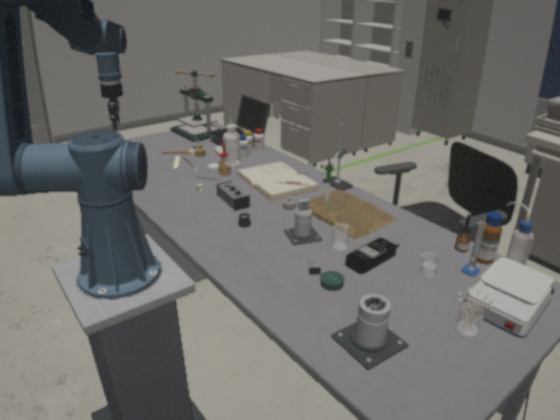

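View pics/top0.png

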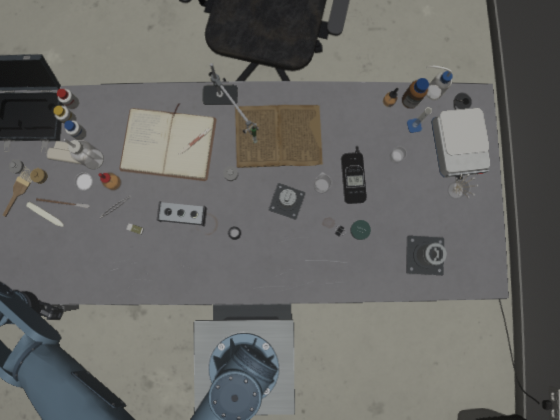

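The scene picture shows two stands. One is at scene (303,225) / top (287,200), with a winged head on it. The other is a larger, empty one at scene (372,325) / top (428,254). The rack is at scene (233,195) / top (182,213). The first stand fits the task because it holds the winged tube and has the smaller foot. I'll confirm this in one crop while measuring.

```bash
python3 - <<'E'
from h import *
t=cam('top'); s=cam('scene')
def crop(c,x,y,w,h,k): return cv2.resize(c['pixels'][y:y+h,x:x+w,::-1],(w*k,h*k),interpolation=cv2.INTER_CUBIC)
A=crop(t,255,175,65,50,6); B=crop(t,150,190,65,50,6)
C=crop(s,270,190,65,50,6); D=crop(s,205,165,65,50,6)
cv2.imwrite('pics/crops.png',np.vstack([np.hstack([A,B]),np.hstack([C,D])]))
# dark foot masks
g=t['pixels'].max(2).astype(int)
for (x,y,w,h) in((260,175,55,50),(400,228,55,55),(148,192,68,45)):
    m=np.uint8(g[y:y+h,x:x+w]<62)*255
    m=cv2.morphologyEx(m,cv2.MORPH_CLOSE,np.ones((7,7)))
    cs=cv2.findContours(m,0,1)[0]; c=max(cs,key=cv2.contourArea)
    r=cv2.boxPoints(cv2.minAreaRect(c))+[x,y]
    P=onz(t,r,.01); print(r.round(1).tolist(),P[:,:2].round(4).tolist(),np.linalg.norm(np.diff(P[:3],axis=0),axis=1).round(4),P.mean(0).round(4))
E
```

```text
[[275.8, 201.0], [300.4, 195.4], [303.8, 210.1], [279.1, 215.7]] [[0.5312, -0.11], [0.549, -0.1905], [0.5007, -0.2005], [0.4831, -0.1203]] [0.0825 0.0493] [ 0.516  -0.1553  0.01  ]
[[411.0, 267.2], [414.8, 236.8], [442.8, 240.4], [439.0, 270.8]] [[0.3105, -0.5466], [0.4093, -0.5634], [0.3965, -0.6578], [0.2973, -0.6402]] [0.1003 0.0952] [ 0.3534 -0.602   0.01  ]
[[200.9, 224.6], [203.9, 206.8], [206.8, 207.3], [203.8, 225.1]] [[0.4562, 0.1328], [0.5144, 0.1237], [0.5127, 0.1142], [0.4546, 0.1234]] [0.0589 0.0097] [0.4845 0.1235 0.01  ]
```

View pics/crops.png

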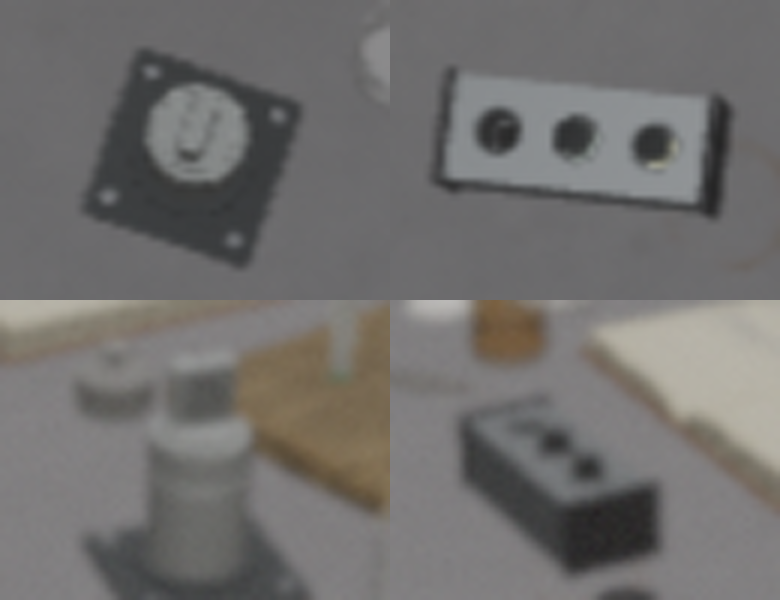

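The crop confirms the stand: the winged head sits on its sleeve at top (287,197), on a foot of about 96 mm. In the rack the far-left hole at top (168,212) looks open, and the other two show glass and cap rims. I'll measure precisely and enlarge with more contrast.

```bash
python3 - <<'E'
from h import *
t=cam('top'); s=cam('scene')
f=lambda n:np.mean([cam(n)['pixels'].astype(float) for _ in range(6)],0)
T=f('top');S=f('scene')
def crop(I,x,y,w,h,k,lo,hi):
    return cv2.resize(np.uint8(np.clip((I[y:y+h,x:x+w,::-1]-lo)/(hi-lo)*255,0,255)),(w*k,h*k),interpolation=cv2.INTER_CUBIC)
A=crop(T,272,184,26,20,15,60,190); B=crop(T,155,200,52,20,15,0,130)[:, :390*2]
C=crop(S,290,194,26,20,15,60,200); 
D=crop(S,216,178,40,20,15,0,150)
o=np.zeros((600,780,3),np.uint8); 
o[:300,:390]=A;o[:300,390:]=C; o[300:]=B; cv2.imwrite('pics/crop2.png',o)
E=np.array([[278.7,183],[305.3,192.2],[295.8,219.7],[268.7,210]]);P=onz(t,E,.01)
print('foot',P[:,:2].round(4).tolist(),np.linalg.norm(np.diff(P,axis=0),axis=1).round(4),P.mean(0).round(4))
h=onz(t,[[168,211.8],[181,212.8],[194.2,214.5]],.045);print('holes45',h.round(4).tolist(),'holes56',onz(t,[[168,211.8],[181,212.8],[194.2,214.5]],.056).round(4).tolist())
print('flange proj for foot centre',proj(t,np.r_[P.mean(0)[:2],.092]),proj(t,np.r_[P.mean(0)[:2],.128]),proj(s,np.r_[P.mean(0)[:2],.128]))
# scene: where caps would appear for each hole, z=.045/.056
for q in h: print(proj(s,[np.r_[q[:2],.045],np.r_[q[:2],.056]]).round(1).tolist())
cv2.imwrite('pics/D.png',D)
E
```

```text
foot [[0.5908, -0.1201], [0.5597, -0.2066], [0.4696, -0.1742], [0.502, -0.0867]] [0.092  0.0958 0.0933] [ 0.5305 -0.1469  0.01  ]
holes45 [[0.4943, 0.2331, 0.045], [0.4908, 0.1915, 0.045], [0.4849, 0.1493, 0.045]] holes56 [[0.4928, 0.2307, 0.056], [0.4893, 0.1894, 0.056], [0.4835, 0.1476, 0.056]]
flange proj for foot centre [[288.00873852 197.06091327]] [[288.42180532 195.11555606]] [[303.67661847 199.98696678]]
[[227.2, 185.9], [227.0, 183.1]]
[[232.5, 190.1], [232.4, 187.2]]
[[237.6, 194.6], [237.5, 191.7]]
```

View pics/crop2.png

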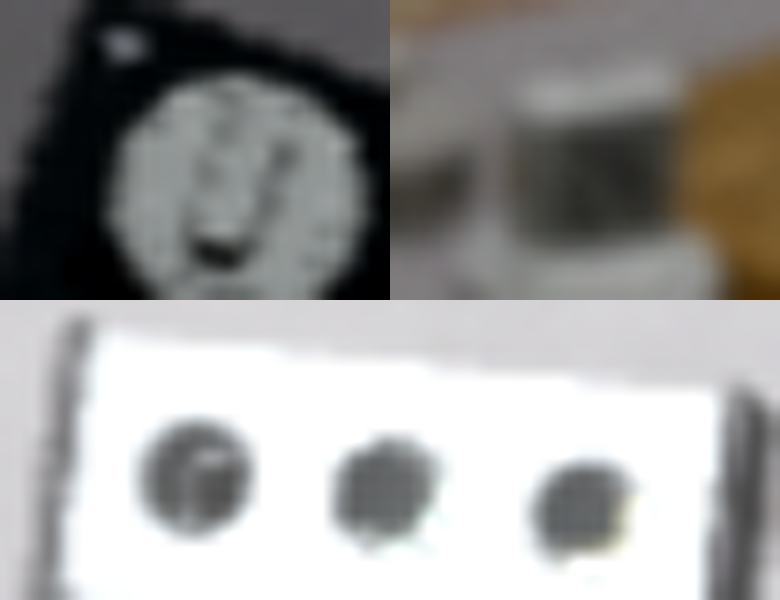

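View pics/D.png

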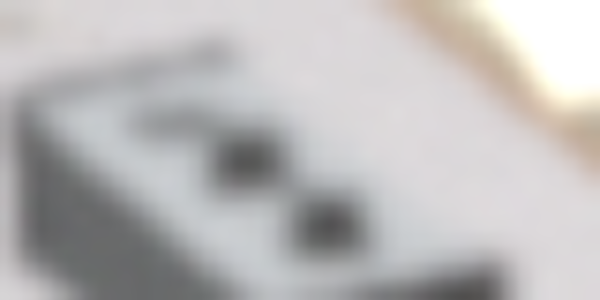

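The far-left hole is free. In the scene view its flat ellipse lies at (228,186), as predicted, and the two caps stand proud at (232,189) and (238,193). The wing's edges in the top view, about (287,200) to (291,194), give its yaw.

```bash
python3 - <<'E'
from h import *
t=cam('top'); a=lambda X,Y,x0,y0:[(X+.5)/15-.5+x0,(Y+.5)/15-.5+y0]
A=onz(t,[a(285,150,272,184),a(242,248,272,184),a(228,100,272,184),a(192,238,272,184)],.120)
for i in(0,2): d=A[i]-A[i+1]; print('yaw',np.degrees(np.arctan2(d[1],d[0])))
print('wing top',onz(t,[a(240,165,272,184)],.128),'flange',onz(t,[a(240,203,272,184)],.092))
print('hole',onz(t,[a(195,178,155,200)],.045),'caps',onz(t,[a(385,193,155,200),a(582,212,155,200)],.056))
E
```

```text
yaw -24.16267893116683
yaw -15.148876725352585
wing top [[ 0.53233017 -0.14424821  0.128     ]] flange [[ 0.53052493 -0.14543409  0.092     ]]
hole [[0.49562692 0.23461438 0.045     ]] caps [[0.4905794  0.19197709 0.056     ]
 [0.48618462 0.15036225 0.056     ]]
```

Emit:
{"op": "move_arm", "data": {
  "plan": [6.3, -13.56, 0, 0, 0, 0.05, 6.3, -13.56, 0, 0, 0, 0.05, 6.3, -13.56, 0, 0, 0, 0.05, 6.3, -13.56, 0, 0, 0, 0.05, 6.3, -13.56, 0, 0, 0, 0.05, 6.3, -13.56, 0, 0, 0, 0.05, 6.3, -13.56, 0, 0, 0, 0.05, 6.3, -13.56, 0, 0, 0, 0.05, 6.3, -13.56, 0, 0, 0, 0.05, 6.3, -13.56, 0, 0, 0, 0.05]
}}

```text
time_s: 2.2
eef_pos: [0.4804, -0.0362, 0.2317]
eef_rot: [0.001, 0.167, 0.986, 0.0]
wrist_force: [0.9, 1.3, 0.3]
opening: 0.999
grasp_force: 0.0
```

Emit:
{"op": "move_arm", "data": {
  "plan": [1.0, -2.16, 0, 0, 0, 0, 1.0, -2.16, 0, 0, 0, 0, 1.0, -2.16, 0, 0, 0, 0, 1.0, -2.16, -0.8, 0, 0, 0, 1.0, -2.16, -0.8, 0, 0, 0, 1.0, -2.16, -0.8, 0, 0, 0]
}}

```text
time_s: 2.95
eef_pos: [0.5299, -0.1414, 0.1923]
eef_rot: [0.0, 0.167, 0.986, -0.0]
wrist_force: [-0.2, -0.9, 0.7]
opening: 0.998
grasp_force: 0.0
```

```bash
python3 - <<'E'
from h import *
t=cam('top'); s=cam('scene'); 
def crop(c,x,y,w,h,k): return cv2.resize(c['pixels'][y:y+h,x:x+w,::-1],(w*k,h*k),interpolation=cv2.INTER_CUBIC)
cv2.imwrite('pics/ap.png',crop(s,265,140,75,60,10)); o=ctrl.get_obs(); print(o['eef_pos'],o['q'],proj(s,o['eef_pos']),proj(s,[.5315,-.1455,.128]))
E
```

```text
[ 0.53055873 -0.14188845  0.19314745] [-4.77510949e-01  1.59129855e-01  1.71229050e+00  3.88891733e-05
  1.26743023e+00 -1.71336048e+00] [[303.37352762 179.38042328]] [[303.62050008 199.73636914]]
```

View pics/ap.png

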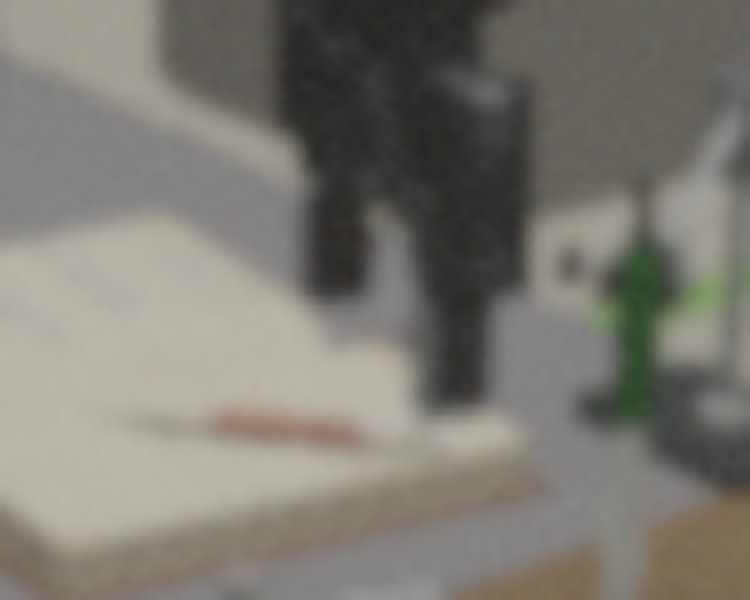

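The scene crop shows the open gripper above the stand, with its fingers at about scene (300,165) and (311,175) straddling the wing's line, as intended. I'll turn the wrist half a turn so that both turning directions stay in range.

Emit:
{"op": "move_arm", "data": {
  "plan": [0, 0, 0, 0, 0, -0.18, 0, 0, 0, 0, 0, -0.36, 0, 0, 0, 0, 0, -0.54, 0, 0, 0, 0, 0, -0.72, 0, 0, 0, 0, 0, -0.9, 0, 0, 0, 0, 0, -1.08, 0, 0, 0, 0, 0, -1.26, 0, 0, 0, 0, 0, -1.44, 0, 0, 0, 0, 0, -1.57, 0, 0, 0, 0, 0, -1.57]
}}

```text
time_s: 4.3
eef_pos: [0.5304, -0.1421, 0.1927]
eef_rot: [0.001, 0.815, 0.58, 0.001]
wrist_force: [-0.2, -0.6, -0.6]
opening: 0.996
grasp_force: 0.0
```

Emit:
{"op": "move_arm", "data": {
  "plan": [0, 0, 0, 0, 0, -0.18, 0, 0, 0, 0, 0, -0.36, 0, 0, 0, 0, 0, -0.54, 0, 0, 0, 0, 0, -0.72, 0, 0, 0, 0, 0, -0.9, 0, 0, 0, 0, 0, -1.08, 0, 0, 0, 0, 0, -1.26, 0, 0, 0, 0, 0, -1.44, 0, 0, 0, 0, 0, -1.57, 0, 0, 0, 0, 0, -1.57]
}}

```text
time_s: 5.55
eef_pos: [0.5301, -0.1421, 0.1921]
eef_rot: [0.0, 0.986, -0.164, 0.001]
wrist_force: [0.4, -0.7, -0.6]
opening: 1.003
grasp_force: 0.0
```

```bash
python3 - <<'E'
from h import *
o=ctrl.get_obs(); print(o['time_s'],o['eef_pos'],o['q'],R.from_quat(o['eef_rot'][[1,2,3,0]]).as_matrix()[:,1])
E
```

```text
5.55 [ 0.5300716  -0.14208607  0.1920561 ] [-4.78254015e-01  1.60397201e-01  1.71317416e+00  3.53344914e-05
  1.26676259e+00  1.42298824e+00] [-3.24474931e-01 -9.45894284e-01  1.52010084e-04]
```

Emit:
{"op": "move_arm", "data": {
  "plan": [0.03, -0.06, -0.6, 0, 0, 0, 0.03, -0.06, -1.2, 0, 0, 0, 0.03, -0.06, -1.6, 0, 0, 0, 0.03, -0.06, -1.9, 0, 0, 0, 0.03, -0.06, -1.9, 0, 0, 0, 0.03, -0.06, -1.9, 0, 0, 0]
}}

```text
time_s: 6.3
eef_pos: [0.5319, -0.1454, 0.0972]
eef_rot: [0.0, 0.986, -0.166, 0.001]
wrist_force: [-1.1, -0.4, 0.5]
opening: 1.0
grasp_force: 0.0
```

```bash
python3 - <<'E'
from h import *
s=cam('scene');t=cam('top')
def crop(c,x,y,w,h,k): return cv2.resize(c['pixels'][y:y+h,x:x+w,::-1],(w*k,h*k),interpolation=cv2.INTER_CUBIC)
cv2.imwrite('pics/gr.png',np.hstack([crop(s,275,175,60,75,8)])); o=ctrl.get_obs(); print(o['eef_pos'],o['wrist_force'])
E
```

```text
[ 0.53197838 -0.14544405  0.09743255] [ 0.93095469 -0.07215483  0.09778747]
```

View pics/gr.png

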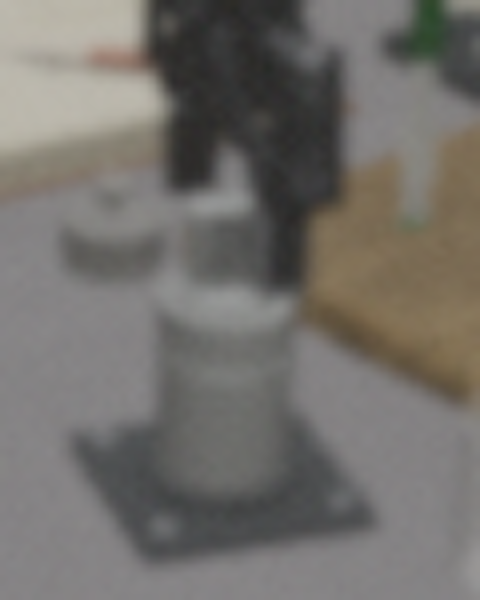

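The crop shows the wing at crop (220,240) between the two fingers, at (190,180) and (285,240). I'll close in stages and watch the side force.

Emit:
{"op": "move_arm", "data": {
  "plan": [0, 0, 0, 0, 0, 0, 0, 0, 0, 0, 0, 0, 0, 0, 0, 0, 0, 0, 0, 0, 0, 0, 0, 0, 0, 0, 0, 0, 0, 0, 0, 0, 0, 0, 0, 0],
  "grip": 17
}}

```text
time_s: 7.15
eef_pos: [0.5312, -0.1451, 0.0963]
eef_rot: [-0.0, 0.986, -0.166, -0.0]
wrist_force: [-0.3, -0.3, 0.6]
opening: 0.198
grasp_force: 0.0
```

Emit:
{"op": "move_arm", "data": {
  "plan": [0, 0, 0, 0, 0, 0, 0, 0, 0, 0, 0, 0],
  "grip": 14
}}

```text
time_s: 7.4
eef_pos: [0.5312, -0.1449, 0.0963]
eef_rot: [-0.0, 0.986, -0.166, -0.0]
wrist_force: [-0.4, 0.3, 0.4]
opening: 0.164
grasp_force: 0.5
```

Emit:
{"op": "move_arm", "data": {
  "plan": [0, 0, 0, 0, 0, 0, 0, 0, 0, 0, 0, 0, 0, 0, 0, 0, 0, 0, 0, 0, 0, 0, 0, 0],
  "grip": 0
}}

```text
time_s: 7.9
eef_pos: [0.5314, -0.1445, 0.0964]
eef_rot: [-0.0, 0.986, -0.166, 0.0]
wrist_force: [2.0, 5.1, 1.3]
opening: 0.13
grasp_force: 58.8
```

```bash
cat > st.py <<'E'
from h import *
O=[]
for i in range(4): cam('top'); O.append(ctrl.get_obs())
m=lambda k:np.mean([o[k] for o in O],0).round(4)
print(O[-1]['time_s'],m('eef_pos'),'F',m('wrist_force').round(2),'T',m('torque').round(3),'op',m('opening'),'g',m('grasp_force'))
E
python3 st.py
```

```text
8.1 [ 0.5314 -0.1445  0.0964] F [1.81 5.32 1.18] T [ 1.038 -0.346 -0.019] op 0.1307 g 58.8183
```

Emit:
{"op": "move_arm", "data": {
  "plan": [0.004, 0.012, 0, 0, 0, 0, 0.004, 0.012, 0.015, 0, 0, 0, 0.004, 0.012, 0.03, 0, 0, 0, 0.004, 0.012, 0.03, 0, 0, 0]
}}

```text
time_s: 8.6
eef_pos: [0.5312, -0.1443, 0.0974]
eef_rot: [-0.0, 0.986, -0.166, -0.0]
wrist_force: [1.7, 4.1, -3.4]
opening: 0.13
grasp_force: 58.3
```

```bash
python3 st.py
```

```text
8.8 [ 0.5312 -0.1443  0.0975] F [ 2.34  2.88 -3.74] T [ 0.639 -0.384  0.036] op 0.1304 g 58.3155
```

Emit:
{"op": "move_arm", "data": {
  "plan": [0.007, 0.008, 0, 0, 0, 0, 0.007, 0.008, 0, 0, 0, 0, 0.007, 0.008, 0, 0, 0, 0]
}}

```text
time_s: 9.18
eef_pos: [0.5317, -0.1443, 0.0979]
eef_rot: [0.0, 0.986, -0.166, -0.0]
wrist_force: [-0.4, 1.7, -1.2]
opening: 0.132
grasp_force: 58.7
```

```bash
python3 st.py
```

```text
9.375 [ 0.5317 -0.1443  0.0979] F [-0.31  0.88 -1.21] T [ 0.134  0.076 -0.01 ] op 0.1308 g 58.7315
```

Emit:
{"op": "move_arm", "data": {
  "plan": [0, 0, 0, 0, 0, 0.1, 0, 0, 0, 0, 0, 0.2, 0, 0, 0, 0, 0, 0.3, 0, 0, 0, 0, 0, 0.3, 0, 0, 0.02, 0, 0, 0.3, 0, 0, 0.038, 0, 0, 0.3, 0, 0, 0.038, 0, 0, 0.3, 0, 0, 0.038, 0, 0, 0.3]
}}

```text
time_s: 10.38
eef_pos: [0.5317, -0.1441, 0.0994]
eef_rot: [0.0, 1.0, -0.017, -0.0]
wrist_force: [1.2, -1.5, -6.4]
opening: 0.132
grasp_force: 58.5
```

```bash
python3 st.py
```

```text
10.575 [ 0.5317 -0.1441  0.0995] F [ 1.52 -1.23 -6.23] T [-0.254 -0.287 -0.007] op 0.1326 g 58.4089
```

Emit:
{"op": "move_arm", "data": {
  "plan": [0.003, -0.003, -0.03, 0, 0, 0, 0.003, -0.003, -0.03, 0, 0, 0.08, 0.003, -0.003, -0.03, 0, 0, 0.15, 0.003, -0.003, -0.03, 0, 0, 0.15, 0.003, -0.003, -0.004, 0, 0, 0.15, 0.003, -0.003, -0.004, 0, 0, 0.15, 0.003, -0.003, -0.004, 0, 0, 0.15]
}}

```text
time_s: 11.45
eef_pos: [0.5318, -0.1441, 0.0994]
eef_rot: [-0.0, 0.998, 0.058, -0.0]
wrist_force: [0.4, 0.0, -3.8]
opening: 0.132
grasp_force: 58.7
```

Emit:
{"op": "move_arm", "data": {
  "plan": [0, 0, -0.026, 0, 0, 0, 0, 0, -0.026, 0, 0, 0.08, 0, 0, -0.026, 0, 0, 0.15, 0, 0, -0.026, 0, 0, 0.15, 0, 0, 0, 0, 0, 0.15, 0, 0, 0, 0, 0, 0.15, 0, 0, 0, 0, 0, 0.15]
}}

```text
time_s: 12.32
eef_pos: [0.5318, -0.1442, 0.0994]
eef_rot: [-0.0, 0.991, 0.132, -0.0]
wrist_force: [0.7, -0.5, -3.8]
opening: 0.127
grasp_force: 58.9
```

Emit:
{"op": "move_arm", "data": {
  "plan": [0, 0, -0.026, 0, 0, 0, 0, 0, -0.026, 0, 0, 0.08, 0, 0, -0.026, 0, 0, 0.15, 0, 0, -0.026, 0, 0, 0.15, 0, 0, 0, 0, 0, 0.15, 0, 0, 0, 0, 0, 0.15, 0, 0, 0, 0, 0, 0.15]
}}

```text
time_s: 13.2
eef_pos: [0.5318, -0.1442, 0.0993]
eef_rot: [-0.0, 0.979, 0.206, -0.0]
wrist_force: [0.9, 1.1, -3.6]
opening: 0.131
grasp_force: 58.9
```

Emit:
{"op": "move_arm", "data": {
  "plan": [0, 0, -0.026, 0, 0, 0, 0, 0, -0.026, 0, 0, 0.08, 0, 0, -0.026, 0, 0, 0.15, 0, 0, -0.026, 0, 0, 0.15, 0, 0, 0, 0, 0, 0.15, 0, 0, 0, 0, 0, 0.15, 0, 0, 0, 0, 0, 0.15]
}}

```text
time_s: 14.08
eef_pos: [0.5318, -0.1441, 0.0993]
eef_rot: [-0.0, 0.96, 0.279, -0.0]
wrist_force: [-0.2, -0.4, -3.7]
opening: 0.137
grasp_force: 59.0
```

Emit:
{"op": "move_arm", "data": {
  "plan": [0, 0, -0.026, 0, 0, 0, 0, 0, -0.026, 0, 0, 0.08, 0, 0, -0.026, 0, 0, 0.15, 0, 0, -0.026, 0, 0, 0.15, 0, 0, 0, 0, 0, 0.15, 0, 0, 0, 0, 0, 0.15, 0, 0, 0, 0, 0, 0.15]
}}

```text
time_s: 14.95
eef_pos: [0.5318, -0.1442, 0.0994]
eef_rot: [-0.0, 0.937, 0.35, -0.0]
wrist_force: [0.5, 0.0, -3.6]
opening: 0.128
grasp_force: 59.0
```

Emit:
{"op": "move_arm", "data": {
  "plan": [0, 0, -0.026, 0, 0, 0, 0, 0, -0.026, 0, 0, 0.08, 0, 0, -0.026, 0, 0, 0.15, 0, 0, -0.026, 0, 0, 0.15, 0, 0, 0, 0, 0, 0.15, 0, 0, 0, 0, 0, 0.15, 0, 0, 0, 0, 0, 0.15]
}}

```text
time_s: 15.82
eef_pos: [0.5318, -0.1442, 0.0993]
eef_rot: [-0.0, 0.908, 0.419, -0.0]
wrist_force: [0.7, -0.1, -3.1]
opening: 0.131
grasp_force: 59.0
```

Emit:
{"op": "move_arm", "data": {
  "plan": [0, 0, -0.026, 0, 0, 0, 0, 0, -0.026, 0, 0, 0.08, 0, 0, -0.026, 0, 0, 0.15, 0, 0, -0.026, 0, 0, 0.15, 0, 0, 0, 0, 0, 0.15, 0, 0, 0, 0, 0, 0.15, 0, 0, 0, 0, 0, 0.15]
}}

```text
time_s: 16.7
eef_pos: [0.5318, -0.1441, 0.0993]
eef_rot: [-0.0, 0.874, 0.486, -0.0]
wrist_force: [-0.3, -0.1, -4.4]
opening: 0.128
grasp_force: 59.0
```

Emit:
{"op": "move_arm", "data": {
  "plan": [0, 0, -0.026, 0, 0, 0, 0, 0, -0.026, 0, 0, 0.08, 0, 0, -0.026, 0, 0, 0.15, 0, 0, -0.026, 0, 0, 0.15, 0, 0, 0, 0, 0, 0.15, 0, 0, 0, 0, 0, 0.15, 0, 0, 0, 0, 0, 0.15]
}}

```text
time_s: 17.58
eef_pos: [0.5318, -0.1442, 0.0994]
eef_rot: [-0.0, 0.835, 0.55, -0.0]
wrist_force: [1.3, -0.8, -3.2]
opening: 0.128
grasp_force: 58.9
```

Emit:
{"op": "move_arm", "data": {
  "plan": [0, 0, -0.026, 0, 0, 0, 0, 0, -0.026, 0, 0, 0.09, 0, 0, -0.026, 0, 0, 0.09, 0, 0, 0, 0, 0, 0.09, 0, 0, 0, 0, 0, 0.09, 0, 0, 0, 0, 0, 0.09]
}}

```text
time_s: 18.32
eef_pos: [0.5319, -0.1442, 0.0994]
eef_rot: [-0.0, 0.809, 0.587, -0.0]
wrist_force: [-0.3, -1.5, -3.6]
opening: 0.133
grasp_force: 58.9
```

```bash
python3 - <<'E'
from h import *
t=cam('top');save(t,'mid.png')
print(ctrl.get_obs()['q'])
E
python3 st.py
```

```text
[-4.80191634e-01  2.84889847e-01  1.77128739e+00 -1.45895577e-05
  1.08558109e+00 -1.64858126e-01]
18.575 [ 0.5318 -0.1442  0.0994] F [ 0.39 -0.4  -3.45] T [-0.046 -0.096  0.017] op 0.131 g 58.9046
```

Emit:
{"op": "move_arm", "data": {
  "plan": [0, 0, -0.026, 0, 0, 0, 0, 0, -0.026, 0, 0, -0.18, 0, 0, -0.026, 0, 0, -0.36, 0, 0, -0.026, 0, 0, -0.54, 0, 0, -0.026, 0, 0, -0.72, 0, 0, -0.026, 0, 0, -0.9, 0, 0, -0.026, 0, 0, -1.08, 0, 0, -0.026, 0, 0, -1.26, 0, 0, -0.026, 0, 0, -1.44, 0, 0, -0.026, 0, 0, -1.59]
}}

```text
time_s: 19.82
eef_pos: [0.532, -0.1441, 0.0984]
eef_rot: [-0.0, 0.986, -0.169, 0.0]
wrist_force: [-0.2, 0.8, -1.4]
opening: 0.129
grasp_force: 59.3
```

Emit:
{"op": "move_arm", "data": {
  "plan": [0, 0, 0, 0, 0, -0.15, 0, 0, 0, 0, 0, -0.3, 0, 0, 0, 0, 0, -0.35, 0, 0, 0, 0, 0, -0.35, 0, 0, 0.026, 0, 0, -0.35, 0, 0, 0.026, 0, 0, -0.35, 0, 0, 0.026, 0, 0, -0.35]
}}

```text
time_s: 20.7
eef_pos: [0.5318, -0.144, 0.0994]
eef_rot: [-0.0, 0.942, -0.335, -0.0]
wrist_force: [0.1, 1.7, -0.9]
opening: 0.125
grasp_force: 59.1
```

Emit:
{"op": "move_arm", "data": {
  "plan": [0, 0, -0.026, 0, 0, 0, 0, 0, -0.026, 0, 0, -0.08, 0, 0, -0.026, 0, 0, -0.15, 0, 0, -0.026, 0, 0, -0.15, 0, 0, 0, 0, 0, -0.15, 0, 0, 0, 0, 0, -0.15, 0, 0, 0, 0, 0, -0.15]
}}

```text
time_s: 21.58
eef_pos: [0.5317, -0.1441, 0.0994]
eef_rot: [-0.0, 0.914, -0.405, -0.0]
wrist_force: [-1.2, 4.3, -1.0]
opening: 0.131
grasp_force: 59.2
```

Fz stayed at the bare tube weight at both -0.35 and -0.50 rad, so the slots lie between them. I'll go to the middle and draw up slowly.

Emit:
{"op": "move_arm", "data": {
  "plan": [0, 0, -0.026, 0, 0, 0, 0, 0, -0.026, 0, 0, 0.075, 0, 0.004, -0.026, 0, 0, 0.075, 0, 0.004, 0, 0, 0, 0.075, 0, 0.004, 0.03, 0, 0, 0.075, 0, 0.004, 0.05, 0, 0, 0.075, 0, 0.004, 0.05, 0, 0, 0.075]
}}

```text
time_s: 22.45
eef_pos: [0.5314, -0.1441, 0.1014]
eef_rot: [0.0, 0.929, -0.371, -0.0]
wrist_force: [-0.8, -0.6, -9.9]
opening: 0.128
grasp_force: 58.3
```

```bash
python3 st.py
```

```text
22.65 [ 0.5316 -0.144   0.1015] F [  0.36  -0.41 -10.44] T [ 0.028 -0.004  0.006] op 0.1296 g 58.323
```

Emit:
{"op": "move_arm", "data": {
  "plan": [0, 0, -0.03, 0, 0, 0, 0, 0, -0.05, 0, 0, 0, 0, 0, -0.05, 0, 0, 0, 0, 0, -0.05, 0, 0, 0]
}}

```text
time_s: 23.15
eef_pos: [0.5321, -0.1439, 0.0998]
eef_rot: [-0.0, 0.929, -0.371, 0.0]
wrist_force: [-1.0, 2.5, -4.2]
opening: 0.129
grasp_force: 59.2
```

```bash
python3 st.py
```

```text
23.35 [ 0.5321 -0.1439  0.0998] F [-1.49  1.2  -3.59] T [ 0.359  0.414 -0.006] op 0.1326 g 59.1945
```

Emit:
{"op": "move_arm", "data": {
  "plan": [-0.003, 0.003, -0.026, 0, 0, 0, -0.003, 0.003, -0.026, 0, 0, 0.075, -0.003, 0.003, -0.026, 0, 0, 0.075, -0.003, 0.003, 0, 0, 0, 0.075, -0.003, 0.003, 0, 0, 0, 0.075, -0.003, 0.003, 0, 0, 0, 0.075]
}}

```text
time_s: 24.1
eef_pos: [0.5319, -0.1439, 0.0995]
eef_rot: [0.0, 0.942, -0.336, 0.0]
wrist_force: [-0.7, 0.7, -3.9]
opening: 0.129
grasp_force: 59.2
```

```bash
python3 st.py; python3 - <<'E'
from h import *
a=cv2.imread('pics/scene0.png',0); b=np.mean([cv2.cvtColor(cam('scene')['pixels'],cv2.COLOR_RGB2GRAY).astype(float) for _ in range(3)],0)
for (x,y,w,h) in((278,218,50,28),(288,212,30,30),(320,270,100,90),(215,180,40,30)):
    f=lambda i:np.float32(i[y:y+h,x:x+w]); print((x,y),cv2.phaseCorrelate(f(a),f(b),cv2.createHanningWindow((w,h),cv2.CV_32F)))
E
```

```text
24.3 [ 0.5319 -0.1439  0.0995] F [-0.29  0.91 -4.51] T [0.185 0.069 0.004] op 0.13 g 59.1629
(278, 218) ((-0.2085584920144079, 0.06690326516492462), 0.9379526602427165)
(288, 212) ((-0.19210697350574257, 0.18307967529184133), 0.9287001747555202)
(320, 270) ((0.03414194470905585, -0.11788678419743093), 0.9012383189731175)
(215, 180) ((0.002985971551115796, -0.056526730492644006), 0.908700696627299)
```

Emit:
{"op": "move_arm", "data": {
  "plan": [0, 0, -0.026, 0, 0, 0, 0, 0, -0.026, 0, 0, -0.08, 0, 0, -0.026, 0, 0, -0.15, 0, 0, -0.026, 0, 0, -0.15, 0, 0, 0, 0, 0, -0.15, 0, 0, 0, 0, 0, -0.15, 0, 0, 0, 0, 0, -0.15]
}}

```text
time_s: 25.32
eef_pos: [0.5318, -0.1439, 0.0996]
eef_rot: [0.0, 0.914, -0.405, 0.0]
wrist_force: [-1.0, 0.6, -0.9]
opening: 0.133
grasp_force: 59.7
```

```bash
python3 st.py
```

```text
25.525 [ 0.5318 -0.1439  0.0996] F [-0.71  0.86 -0.9 ] T [ 0.164  0.147 -0.   ] op 0.1282 g 59.6843
```

Emit:
{"op": "move_arm", "data": {
  "plan": [0, 0, 0.01, 0, 0, 0, 0, 0, 0.01, 0, 0, 0, 0, 0, 0.01, 0, 0, 0]
}}

```text
time_s: 25.9
eef_pos: [0.5318, -0.1439, 0.1]
eef_rot: [0.0, 0.914, -0.405, 0.0]
wrist_force: [0.4, -0.1, -2.3]
opening: 0.129
grasp_force: 59.7
```

```bash
python3 st.py
```

```text
26.1 [ 0.5318 -0.1439  0.1   ] F [-0.36  0.53 -1.34] T [ 0.087  0.091 -0.008] op 0.1326 g 59.675
```

Emit:
{"op": "move_arm", "data": {
  "plan": [0, 0, 0.01, 0, 0, 0, 0, 0, 0.01, 0, 0, 0, 0, 0, 0.01, 0, 0, 0]
}}

```text
time_s: 26.48
eef_pos: [0.5318, -0.1439, 0.1006]
eef_rot: [-0.0, 0.914, -0.405, 0.0]
wrist_force: [0.2, -0.5, -2.4]
opening: 0.129
grasp_force: 59.7
```

```bash
python3 st.py
```

```text
26.675 [ 0.5318 -0.1439  0.1005] F [-0.01  0.39 -1.3 ] T [ 0.052  0.048 -0.01 ] op 0.1311 g 59.6817
```

Free: 1 mm above the lock height there is still only the tube's weight. I'll keep drawing up.

Emit:
{"op": "move_arm", "data": {
  "plan": [0, 0, 0.02, 0, 0, 0, 0, 0, 0.04, 0, 0, 0, 0, 0, 0.06, 0, 0, 0, 0, 0, 0.06, 0, 0, 0]
}}

```text
time_s: 27.18
eef_pos: [0.5318, -0.1439, 0.1036]
eef_rot: [0.0, 0.914, -0.405, 0.0]
wrist_force: [0.4, -0.8, -0.8]
opening: 0.13
grasp_force: 59.7
```

```bash
python3 st.py
```

```text
27.375 [ 0.5318 -0.1439  0.1035] F [ 0.54  0.02 -1.57] T [ 0.02  -0.006 -0.003] op 0.1303 g 59.6808
```

Emit:
{"op": "move_arm", "data": {
  "plan": [0, 0, 0.06, 0, 0, 0, 0, 0, 0.12, 0, 0, 0, 0, 0, 0.2, 0, 0, 0, 0, 0, 0.3, 0, 0, 0]
}}

```text
time_s: 27.88
eef_pos: [0.5318, -0.1439, 0.1189]
eef_rot: [-0.0, 0.914, -0.405, 0.0]
wrist_force: [0.0, -0.3, -2.1]
opening: 0.132
grasp_force: 59.7
```

Emit:
{"op": "move_arm", "data": {
  "plan": [0, 0, 0.1, 0, 0, 0, 0, 0, 0.25, 0, 0, 0, 0, 0, 0.4, 0, 0, 0, 0, 0, 0.6, 0, 0, 0, 0, 0, 0.6, 0, 0, 0]
}}

```text
time_s: 28.5
eef_pos: [0.5321, -0.144, 0.1496]
eef_rot: [0.0, 0.914, -0.405, 0.001]
wrist_force: [-0.1, -0.3, -1.7]
opening: 0.131
grasp_force: 59.6
```

Emit:
{"op": "move_arm", "data": {
  "plan": [0, 0, 0.2, 0, 0, 0, 0, 0, 0.5, 0, 0, 0, 0, 0, 0.9, 0, 0, 0, 0, 0, 1.0, 0, 0, 0]
}}

```text
time_s: 29.0
eef_pos: [0.5329, -0.1445, 0.2009]
eef_rot: [0.0, 0.914, -0.405, 0.002]
wrist_force: [-0.3, 0.2, -0.8]
opening: 0.129
grasp_force: 59.6
```

Emit:
{"op": "move_arm", "data": {
  "plan": [-0.05, 0.5, 0, 0, 0, 0, -0.15, 1.5, 0, 0, 0, 0, -0.25, 2.6, 0, 0, 0, 0, -0.36, 3.7, 0, 0, 0, 0, -0.46, 4.8, 0, 0, 0, 0, -0.56, 5.9, 0, 0, 0, 0, -0.66, 6.9, 0, 0, 0, 0, -0.71, 7.4, 0, 0, 0, 0, -0.726, 7.566, 0, 0, 0, 0, -0.726, 7.566, 0, 0, 0, 0]
}}

```text
time_s: 30.25
eef_pos: [0.4954, 0.2342, 0.1983]
eef_rot: [0.0, 0.914, -0.405, -0.0]
wrist_force: [-0.5, -0.0, -1.8]
opening: 0.131
grasp_force: 59.6
```

```bash
python3 st.py; python3 - <<'E'
from h import *
t=cam('top');s=cam('scene');o=ctrl.get_obs();print(o['eef_pos'],o['q'][5])
def crop(c,x,y,w,h,k): return cv2.resize(c['pixels'][y:y+h,x:x+w,::-1],(w*k,h*k),interpolation=cv2.INTER_CUBIC)
cv2.imwrite('pics/rk.png',np.hstack([crop(s,195,130,60,80,7),cv2.resize(crop(s,270,190,60,70,6),(360,560))]))
E
```

```text
30.45 [0.4957 0.2334 0.1984] F [-0.09  0.18 -1.31] T [-0.009  0.023  0.005] op 0.1304 g 59.5937
[0.49574782 0.23352817 0.1985208 ] 2.6301253497484303
```

View pics/rk.png

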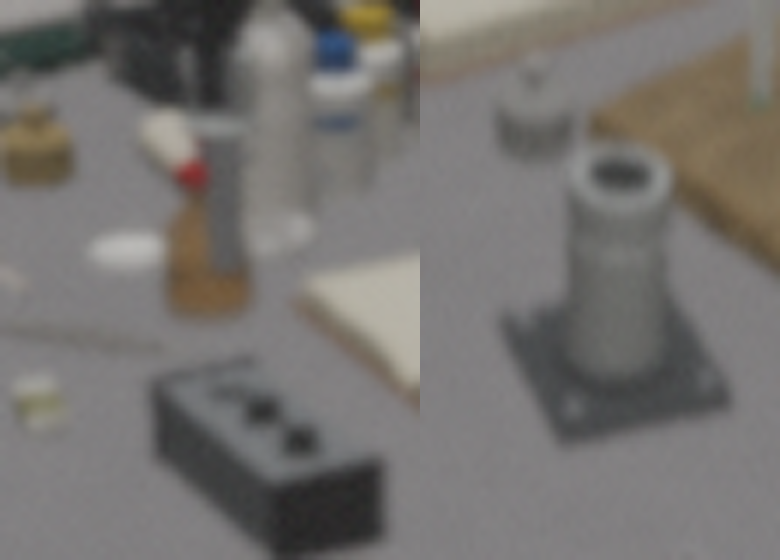

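The scene crop shows the tube hanging upright above the free hole, its foot at scene (227,168) against the hole at (227,186). The empty stand is still in place. Lowering now.

Emit:
{"op": "move_arm", "data": {
  "plan": [0, 0.01, -0.3, 0, 0, 0, 0, 0.01, -0.8, 0, 0, 0, 0, 0.01, -1.15, 0, 0, 0, 0, 0.01, -1.25, 0, 0, 0, 0, 0.01, -1.25, 0, 0, 0]
}}

```text
time_s: 31.18
eef_pos: [0.4954, 0.2349, 0.1357]
eef_rot: [0.0, 0.914, -0.405, -0.0]
wrist_force: [-0.4, 0.0, -0.4]
opening: 0.129
grasp_force: 59.7
```

Emit:
{"op": "move_arm", "data": {
  "plan": [0, 0, -0.08, 0, 0, 0, 0, 0, -0.16, 0, 0, 0, 0, 0, -0.24, 0, 0, 0, 0, 0, -0.24, 0, 0, 0]
}}

```text
time_s: 31.68
eef_pos: [0.4951, 0.2349, 0.1236]
eef_rot: [0.0, 0.914, -0.405, -0.0]
wrist_force: [-1.2, 0.5, -1.9]
opening: 0.131
grasp_force: 59.7
```

```bash
python3 st.py
```

```text
31.875 [0.4955 0.235  0.124 ] F [-0.13 -0.17 -1.3 ] T [-0.005 -0.022  0.027] op 0.1306 g 59.6625
```

Emit:
{"op": "move_arm", "data": {
  "plan": [0, 0, -0.08, 0, 0, 0, 0, 0, -0.16, 0, 0, 0, 0, 0, -0.24, 0, 0, 0, 0, 0, -0.32, 0, 0, 0, 0, 0, -0.32, 0, 0, 0]
}}

```text
time_s: 32.5
eef_pos: [0.4951, 0.2348, 0.1074]
eef_rot: [0.0, 0.914, -0.405, -0.0]
wrist_force: [-0.2, -0.4, -0.8]
opening: 0.13
grasp_force: 59.7
```

```bash
python3 st.py
```

```text
32.7 [0.4955 0.2349 0.108 ] F [ 0.11 -0.13 -1.52] T [0.001 0.015 0.003] op 0.1309 g 59.6623
```

Emit:
{"op": "move_arm", "data": {
  "plan": [0, 0, -0.06, 0, 0, 0, 0, 0, -0.12, 0, 0, 0, 0, 0, -0.18, 0, 0, 0, 0, 0, -0.24, 0, 0, 0, 0, 0, -0.24, 0, 0, 0]
}}

```text
time_s: 33.33
eef_pos: [0.4952, 0.2349, 0.0956]
eef_rot: [0.0, 0.914, -0.405, -0.0]
wrist_force: [0.4, 0.3, -1.7]
opening: 0.135
grasp_force: 59.7
```

Emit:
{"op": "move_arm", "data": {
  "plan": [0, 0, -0.02, 0, 0, 0, 0, 0, -0.04, 0, 0, 0, 0, 0, -0.04, 0, 0, 0]
}}

```text
time_s: 33.7
eef_pos: [0.4954, 0.2349, 0.0939]
eef_rot: [0.0, 0.914, -0.405, -0.0]
wrist_force: [0.2, -0.4, -1.8]
opening: 0.129
grasp_force: 59.7
```

```bash
python3 st.py
```

```text
33.9 [0.4955 0.235  0.094 ] F [-0.16  0.09 -1.66] T [ 0.017 -0.009 -0.015] op 0.1296 g 59.6626
```

Emit:
{"op": "move_arm", "data": {
  "plan": [0, 0, -0.01, 0, 0, 0, 0, 0, -0.02, 0, 0, 0, 0, 0, -0.03, 0, 0, 0, 0, 0, -0.03, 0, 0, 0]
}}

```text
time_s: 34.4
eef_pos: [0.4954, 0.2349, 0.0924]
eef_rot: [0.0, 0.914, -0.405, -0.0]
wrist_force: [0.7, 0.1, -1.5]
opening: 0.128
grasp_force: 59.7
```

Emit:
{"op": "move_arm", "data": {
  "plan": [0, 0, -0.008, 0, 0, 0, 0, 0, -0.016, 0, 0, 0, 0, 0, -0.016, 0, 0, 0]
}}

```text
time_s: 34.78
eef_pos: [0.4954, 0.2349, 0.0916]
eef_rot: [0.0, 0.914, -0.405, -0.0]
wrist_force: [-0.1, 1.3, -0.7]
opening: 0.133
grasp_force: 59.7
```

```bash
python3 st.py
```

```text
34.975 [0.4955 0.2349 0.0917] F [ 0.41 -0.   -1.18] T [-0.029  0.027  0.041] op 0.1316 g 59.6624
```

Emit:
{"op": "move_arm", "data": {
  "plan": [0, 0, -0.008, 0, 0, 0, 0, 0, -0.008, 0, 0, 0]
}}

```text
time_s: 35.22
eef_pos: [0.4954, 0.2349, 0.0912]
eef_rot: [0.0, 0.914, -0.405, -0.0]
wrist_force: [-0.0, -0.2, -1.4]
opening: 0.123
grasp_force: 59.7
```

```bash
python3 st.py
```

```text
35.425 [0.4954 0.235  0.0913] F [ 0.08 -0.24 -1.22] T [0.006 0.012 0.018] op 0.1303 g 59.6621
```

Emit:
{"op": "move_arm", "data": {
  "plan": [0, 0, -0.008, 0, 0, 0, 0, 0, -0.008, 0, 0, 0]
}}

```text
time_s: 35.67
eef_pos: [0.4954, 0.2349, 0.0908]
eef_rot: [0.0, 0.914, -0.405, -0.0]
wrist_force: [-0.4, 0.1, -1.5]
opening: 0.134
grasp_force: 59.7
```

```bash
python3 st.py
```

```text
35.875 [0.4954 0.235  0.0909] F [-0.3   0.02 -1.12] T [-0.015  0.012  0.021] op 0.1309 g 59.6626
```

Emit:
{"op": "move_arm", "data": {
  "plan": [0, 0, -0.008, 0, 0, 0, 0, 0, -0.008, 0, 0, 0]
}}

```text
time_s: 36.12
eef_pos: [0.4954, 0.2349, 0.0904]
eef_rot: [0.0, 0.914, -0.405, -0.0]
wrist_force: [-0.6, 0.4, -1.2]
opening: 0.133
grasp_force: 59.7
```

```bash
python3 st.py
```

```text
36.325 [0.4954 0.235  0.0905] F [-0.53 -0.48 -1.46] T [-0.009  0.019 -0.013] op 0.1323 g 59.6623
```

Emit:
{"op": "move_arm", "data": {
  "plan": [0, 0, -0.008, 0, 0, 0, 0, 0, -0.008, 0, 0, 0]
}}

```text
time_s: 36.58
eef_pos: [0.4954, 0.235, 0.09]
eef_rot: [0.0, 0.914, -0.405, -0.0]
wrist_force: [-0.5, -0.1, -2.1]
opening: 0.132
grasp_force: 59.7
```

```bash
python3 st.py
```

```text
36.775 [0.4955 0.2349 0.0901] F [-0.43 -0.32 -1.28] T [-0.009 -0.02   0.006] op 0.1292 g 59.6622
```

Emit:
{"op": "move_arm", "data": {
  "plan": [0, 0, -0.008, 0, 0, 0, 0, 0, -0.008, 0, 0, 0]
}}

```text
time_s: 37.02
eef_pos: [0.4954, 0.2349, 0.0897]
eef_rot: [0.0, 0.914, -0.405, -0.0]
wrist_force: [0.5, 1.0, -1.4]
opening: 0.129
grasp_force: 59.7
```

```bash
python3 st.py
```

```text
37.225 [0.4955 0.235  0.0897] F [ 0.2  -0.18 -1.56] T [ 0.022 -0.023 -0.011] op 0.1291 g 59.6624
```

Emit:
{"op": "move_arm", "data": {
  "plan": [0, 0, -0.008, 0, 0, 0, 0, 0, -0.008, 0, 0, 0]
}}

```text
time_s: 37.48
eef_pos: [0.4955, 0.235, 0.0893]
eef_rot: [-0.0, 0.914, -0.405, 0.0]
wrist_force: [-0.2, -0.2, -1.7]
opening: 0.133
grasp_force: 59.7
```

```bash
python3 st.py
```

```text
37.675 [0.4955 0.235  0.0893] F [ 0.2   0.35 -1.27] T [ 0.005 -0.02  -0.023] op 0.1306 g 59.752
```

Emit:
{"op": "move_arm", "data": {
  "plan": [0, 0, -0.008, 0, 0, 0, 0, 0, -0.008, 0, 0, 0]
}}

```text
time_s: 37.92
eef_pos: [0.4957, 0.235, 0.0893]
eef_rot: [-0.0, 0.914, -0.405, 0.0]
wrist_force: [-1.2, 0.3, 4.0]
opening: 0.13
grasp_force: 60.3
```

```bash
python3 st.py
```

```text
38.125 [0.4956 0.235  0.0893] F [-1.22 -0.17  4.34] T [-0.129  0.312  0.005] op 0.1336 g 60.485
```

The foot is on the floor. I'll relieve the push and open in stages.

Emit:
{"op": "move_arm", "data": {
  "plan": [0, 0, 0.005, 0, 0, 0, 0, 0, 0.005, 0, 0, 0]
}}

```text
time_s: 38.38
eef_pos: [0.4956, 0.235, 0.0893]
eef_rot: [-0.0, 0.914, -0.405, 0.0]
wrist_force: [-0.6, -0.1, 4.7]
opening: 0.133
grasp_force: 60.3
```

Emit:
{"op": "move_arm", "data": {
  "plan": [0, 0, 0.005, 0, 0, 0, 0, 0, 0.005, 0, 0, 0, 0, 0, 0.005, 0, 0, 0],
  "grip": 20
}}

```text
time_s: 38.75
eef_pos: [0.4953, 0.2349, 0.0891]
eef_rot: [0.0, 0.914, -0.405, -0.0]
wrist_force: [-0.6, -0.8, -0.8]
opening: 0.234
grasp_force: 0.0
```

Emit:
{"op": "move_arm", "data": {
  "plan": [0, 0, 0, 0, 0, 0, 0, 0, 0, 0, 0, 0, 0, 0, 0, 0, 0, 0, 0, 0, 0, 0, 0, 0],
  "grip": 60
}}

```text
time_s: 39.25
eef_pos: [0.4955, 0.2349, 0.0894]
eef_rot: [-0.0, 0.914, -0.405, 0.0]
wrist_force: [0.1, 0.2, -0.9]
opening: 0.702
grasp_force: 0.0
```

Emit:
{"op": "move_arm", "data": {
  "plan": [0, 0, 0.2, 0, 0, 0, 0, 0, 0.6, 0, 0, 0, 0, 0, 1.4, 0, 0, 0, 0, 0, 2.2, 0, 0, 0, 0, 0, 3.0, 0, 0, 0, 0, 0, 3.0, 0, 0, 0]
}}

```text
time_s: 40.0
eef_pos: [0.4978, 0.2356, 0.2443]
eef_rot: [-0.003, 0.914, -0.405, 0.003]
wrist_force: [0.8, 0.7, -0.0]
opening: 0.703
grasp_force: 0.0
```

```bash
python3 st.py; python3 - <<'E'
from h import *
s=cam('scene');t=cam('top')
def crop(c,x,y,w,h,k): return cv2.resize(c['pixels'][y:y+h,x:x+w,::-1],(w*k,h*k),interpolation=cv2.INTER_CUBIC)
cv2.imwrite('pics/end.png',np.hstack([crop(s,200,150,50,70,8),cv2.resize(crop(t,145,185,60,60,6),(380,560))]))
E
```

```text
40.2 [0.4954 0.235  0.2398] F [ 0.08  0.07 -0.11] T [0.    0.003 0.036] op 0.7041 g 0.0
```

View pics/end.png

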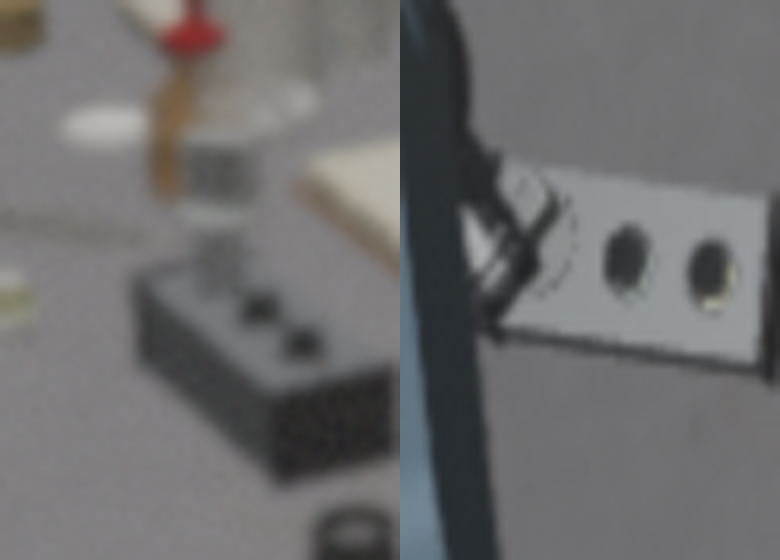

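The tube stands upright in the free hole, with its flange at scene (227,176) as predicted. Both vial caps are still in their holes, and the gripper is clear.

```bash
python3 -c "
from bench import ctrl
print(ctrl.hand_in())"
```

```text
the job is handed in; nothing more can be done
None
```

The tube is released from the stand and standing upright on the bottom of the free rack hole, with both vials still in their holes, and the job is handed in at about 40 s. While I was looking for the catch, one test pull reached about 9 N, so the stand may have lifted up to about 2 mm for under a second; an image check just afterwards showed it had shifted about 0.5 mm.

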